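# Nudge the cam plate onto its locating pins

### The job

On the knitting-machine service bench, push the loose cam plate sideways off the grey loading deck with your fingers, using the blue rail to keep it straight if you like, until its two holes drop over the two brass pins and it lies flat on the seat of the setting block. Do not pick the plate up or tip it, and leave the gauge pin and everything else on the bench where it is.

Things in the scene. Friction and masses are not known exactly. Their poses are not given: they have to be found in the camera images.
- cam_plate: loose aluminium plate, 90 (its x) x 100 (y) x 10 mm (z), 0.25-0.4 kg, two 4 mm high brass bars in a V on top near its +y edge, two 12.5 mm round through-holes. Origin: centre of its underside, z up. Starts flat on the deck (origin 20 mm above the bench), turned up to 0.2 rad against the block. Seated: origin 12 mm above the bench, axes parallel to the block's
- hole0 (a point): centre of the cam plate's first locating hole, on its underside, at (-28, -4) mm in the plate; goes over pin0
- hole1 (a point): centre of the cam plate's second locating hole, on its underside, at (28, -4) mm in the plate; goes over pin1
- setting_block: fixed block on the bench: dark steel base, x -90 to 60, y -215 to 125 mm, 12 mm high (its top is the seat), carrying deck, rail and pins. Origin: on the bench, under the centre of the seated plate; z up. A plate square against the rail and pushed along the block's +y rides level off the deck over the pin tips and drops by itself when its centre gets to about y = 0
- deck_edge (a point): middle of the top edge of the light grey loading deck where it steps down 8 mm to the seat. Deck: 20 mm above the bench, x -90 to 40.5, y -215 to -52 mm in the block; the edge is at y = -52
- rail_face (a point): middle of the top of the guiding face of the blue rail: 32 mm above the bench, y -215 to 50 mm in the block, face at x = 45.5 mm looking to the block's -x. A plate square against it has its centre at x = 0.5 mm
- pin0 (a point): tip of the fixed brass locating pin for hole0, at (-28, -4) mm in the block; 10 mm thick with a conical end (6 mm wide at the tip, 2.5 mm long), 7.7 mm above the seat, 19.7 mm above the bench. Takes a hole that is within about 2 mm
- pin1 (a point): tip of the second locating pin, alike, for hole1, at (28, -4) mm in the block
- gauge_pin: the loose steel gauge pin, 14 mm thick and 40 mm tall with a 20 mm head, standing on the setting block beyond the seat; origin at its foot
- yarn_cone: cone of orange yarn, 94 mm across and 145 mm tall, origin under its centre
- bobbin: wooden bobbin, 50 mm across, 57 mm tall, origin under its centre
- oil_bottle: yellow oil bottle, 52 mm across, 130 mm tall, origin under its centre
- screwdriver: screwdriver with a red handle lying on the bench
- gear_blank: flat brass ring, 68 mm across, 14 mm tall, origin under its centre
- mug: blue mug, 80 mm across, 90 mm tall, origin under its centre
- needle_tray: green open tray, 90 x 110 x 30 mm, origin under its centre
Things that resemble listed ones, but are neither listed nor needed, are in the scene too. What is meant by the cam_plate is not pink or turquoise, and is the larger of those in its own colour.

How it is judged:
By the outcome, as a careful person would: the job done as asked, in the order asked, and still so for the second after the job is handed in, with the robot touching nothing.
It also fails if it takes over 48 s, if anything falls off the work surface, if the arm or the gripper's body presses on something with over 40 N, if the wrist force passes 120 N, or if a joint passes its speed limit or range.

### The arm

A 6-joint arm with a two-finger parallel gripper is mounted at the origin on the work surface. World frame = base frame: x ahead of the robot, y to its left, z up, the work surface at z = 0. Lengths are in mm, angles in rad, forces in N, time in s.
With the tool pointing down it reaches from about 375 to 900 mm from the base axis. Payload 3.1 kg.
Tool frame: the origin (TCP) lies at the very end of the fingers, on their centre line; the grasp point (between the pads) lies 19 mm behind it (env.grasp_offset is the distance from the TCP to the grasp point, in mm); z points along the fingers, x is the direction in which the jaws open and shut, and the axes are right-handed (so a half turn about z gives the same grasp; the last joint's range is limited). The gripper opens to 85 mm and grips with 20 to 120 N. Pads are 22 mm wide; open, the fingers measure 114 mm over their backs; the gripper's body (76 mm by 85 mm) begins 54 mm behind the grasp point. The pads swing forward as they close: fully open they stand 13 mm farther back than shut.
Start: joints at [-1.403, 0.527, 1.433, -0, 1.181, -0.178], TCP at [211.865, -587.971, 231.31] pointing down, gripper open.
Joint ranges: [-3.08, 3.08], [-0.75, 2.2], [0.22, 2.44], [-1.43, 4.57], [0, 2.65], [-2.85, 2.85]. Speed limits (rad/s): [2.79, 2.79, 3.14, 3.14, 3.14, 3.14].

### API

Orientations are given as a unit quaternion [w, x, y, z].
In Python, from rig import env gives the robot as it stands.
- The arm moves only by the shell command python3 -m creep 'ROWS' [FORCE]. ROWS is JSON, a list of rows, each an object of numbers: "dx", "dy", "dz": the shift along the tool's x, y, z in cm; "rx", "ry", "rz": the turn, a rotation vector about the tool's x, y, z in rad; "grip": the finger opening in cm, from 0 to 8.54. A call has 1 to 12 rows; each row shifts and turns the commanded pose from where the row before left it, along the tool's axes as they then stand; what a row does not reach is not made up. A row lasts 1/8 s, in which the tool goes at most 62.5 mm and 10.7 degrees, less where a joint would pass 70% of its speed; a pose out of reach is approached as far as the arm can. A call is refused whole if a number of a shift passes 6.25 or a number of a turn 0.188, either way. A call with a gripper value outside its range is refused whole. The fingers move at their own pace and stop on an object; FORCE is the grip in N (left out, the last holds). Time passes only in rows, so rows that do not move let the fingers close. It gives the time, the measured TCP pose, the force and the opening at its end, in the units of the state.
- env.get_state(): the state, without advancing time (a new reading comes with each control period).
- env.grab_frame(name): name is "scene" or "side" or "wrist"; returns a dict with "pixels" (400x640x3 uint8, blue, green, red), "K" (3x3 intrinsics, pixels), "xyz" and "rotation" of the camera in the world. Camera axes: x right, y up, looking along -z (the intrinsics and any distortion apply to the point x, -y, -z); pixel columns grow to the right and rows downward; lengths in mm; the calibration is good to about 2 mm. The wrist camera is an equidistant fisheye: a pixel r from the principal point sees the ray r / f radians off the axis. A picture is of the moment at which its call begins. There is no depth.
- env.hand_in(): hands the job in, once; it reports no verdict.
The state is a dict: "time": time; "q": joint angles; "joint_vel": joint speeds; "joint_torque": joint torques, N m; "tcp_pos": TCP position; "eef_rot": TCP orientation; "contact_force": force on the tool from outside, world axes, zero at the start; "ft_torque": the same for the moment, N m; "gripper_width": opening from 0.0 (shut) to 1.0 (fully open).
Only numpy, scipy, OpenCV 4.12 (cv2) and the standard library are available. Lean on these libraries where they do the work, as an engineer would, in place of code of your own. Each camera call takes 0.05 s, during which the arm holds its last target. There are 200 camera calls.

## Working session

There is one attempt and no reset: what is moved stays moved. The work goes in short steps, Python scripts to look and compute and a shell command to move; the robot and the scene stay as the last step left them, time stands still between calls to the robot, and variables do not carry over. Pictures are saved under pics/ and viewed, about 8 in all and at most 12, crops included, and the job is handed in when it is done.

```bash
ls; mkdir -p pics
python3 - <<'E'
from rig import env
import cv2, numpy as np, pickle
for n in ["scene","side","wrist"]:
    f=env.grab_frame(n); cv2.imwrite(f"pics/{n}0.png",f["pixels"]); pickle.dump(f,open(f"pics/{n}0.pkl","wb"))
    print(n,np.round(f["K"],1).tolist(),np.round(f["xyz"],1),np.round(f["rotation"],3).tolist(),[k for k in f])
print(env.get_state())
E
```

```text
pics
scene [[516.6, 0.0, 313.0], [0.0, 516.6, 198.6], [0.0, 0.0, 1.0]] [1013.2  724.9 1088.1] [0.235, 0.089, 0.314, 0.916] ['pixels', 'K', 'xyz', 'rotation']
side [[483.9, 0.0, 312.8], [0.0, 483.9, 192.0], [0.0, 0.0, 1.0]] [  76.3  916.6 1154.9] [-0.226, -0.093, 0.356, 0.902] ['pixels', 'K', 'xyz', 'rotation']
wrist [[309.7, 0.0, 318.6], [0.0, 309.7, 197.3], [0.0, 0.0, 1.0]] [ 279.8 -563.2  373.4] [0.81, -0.117, 0.084, -0.569] ['pixels', 'K', 'xyz', 'rotation']
{'time': 0.15, 'q': array([-1.40350085e+00,  5.28297108e-01,  1.43362121e+00, -1.37888997e-05,
        1.18145656e+00, -1.78522078e-01]), 'joint_vel': array([-0.00068118, -0.00172494, -0.00471292, -0.00076695,  0.00202321,
       -0.00019302]), 'joint_torque': array([ 7.26309700e-04, -4.42742980e+01, -1.78276455e+01, -1.90390497e-04,
        5.61598557e-03, -1.28410878e-05]), 'tcp_pos': array([ 211.76779333, -587.42052106,  230.52690569]), 'eef_rot': array([-6.29155290e-04,  8.18220573e-01, -5.74903731e-01, -6.31098388e-04]), 'contact_force': array([-0.63481514, -0.12066234, -0.14600432]), 'ft_torque': array([-0.01964329,  0.02194842, -0.02151721]), 'gripper_width': 0.9986812653498379}
```

View pics/scene0.png

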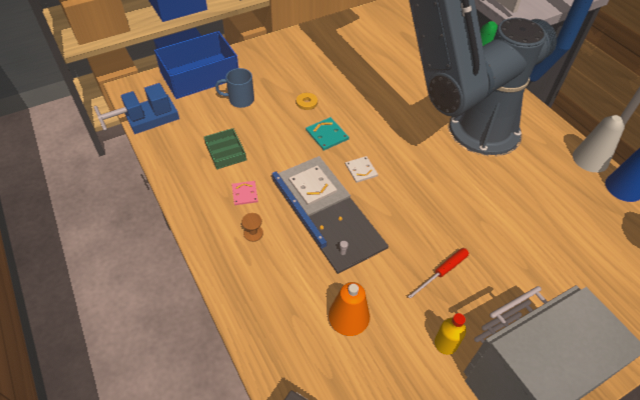

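View pics/side0.png

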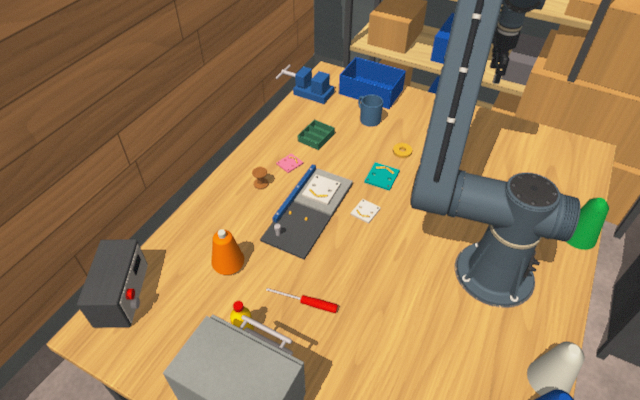

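```bash
cat > h.py <<'E'
import numpy as np, cv2, pickle
from scipy.spatial.transform import Rotation as R
def ray(f,u,v):
    u=np.atleast_1d(np.float64(u));v=np.atleast_1d(np.float64(v));K=f["K"]
    x=(u-K[0,2])/K[0,0]; y=(v-K[1,2])/K[1,1]
    d=np.stack([x,-y,-np.ones_like(x)],1)
    if f.get("fish"):
        r=np.hypot(x,y); s=np.where(r>1e-9,np.sin(r)/np.maximum(r,1e-9),1)
        d=np.stack([x*s,-y*s,-np.cos(r)],1)
    q=np.ravel(f["rotation"])
    M=R.from_quat([q[1],q[2],q[3],q[0]])
    return M.apply(d)
def toplane(f,u,v,z):
    d=ray(f,u,v); o=np.array(f["xyz"]); t=(z-o[2])/d[:,2]
    return o+d*t[:,None]
def load(n): 
    f=pickle.load(open(f"pics/{n}.pkl","rb")); f["fish"]=n.startswith("wrist"); return f
def blobs(mask,amin,amax=1e9):
    c,_=cv2.findContours(mask.astype(np.uint8),cv2.RETR_EXTERNAL,cv2.CHAIN_APPROX_NONE)
    return [k for k in c if amin<=cv2.contourArea(k)<=amax]
E
python3 - <<'E'
from h import *
for n,b in [("scene0",(250,130,400,280)),("side0",(250,150,390,270))]:
    f=load(n); p=f["pixels"]; hsv=cv2.cvtColor(p,cv2.COLOR_BGR2HSV); H,S,V=cv2.split(hsv)
    x0,y0,x1,y1=b; box=np.zeros(H.shape,bool); box[y0:y1,x0:x1]=1
    print(n)
    for nm,m,z,a in [("white",(S<40)&(V>190)&box,30,60),("blue",(H>100)&(H<125)&(S>120)&box,32,60),("brass",(H>10)&(H<30)&(S>140)&(V>150)&box,19.7,2)]:
        for c in blobs(m,a,6000):
            r=cv2.minAreaRect(c); bp=cv2.boxPoints(r); w=toplane(f,bp[:,0],bp[:,1],z)
            M=cv2.moments(c); u,v=M["m10"]/M["m00"],M["m01"]/M["m00"]
            print(nm,cv2.contourArea(c),"px",round(u,1),round(v,1),"cen",np.round(toplane(f,u,v,z)[0][:2],1),"corn",np.round(w[:,:2]).tolist() if nm!="brass" else "")
    cv2.imwrite(f"pics/{n}c.png",cv2.resize(p[y0:y1,x0:x1],None,fx=4,fy=4,interpolation=cv2.INTER_CUBIC))
E
```

```text
scene0
blue 148.0 px 306.8 219.3 cen [642.   60.3] corn [[650.0, -2.0], [637.0, -5.0], [635.0, 115.0], [647.0, 117.0]]
blue 64.0 px 286.0 189.6 cen [643.8 -50.2] corn [[651.0, -89.0], [639.0, -92.0], [638.0, -15.0], [650.0, -13.0]]
side0
white 317.5 px 365.0 210.5 cen [405.9 -16.1] corn [[440.0, 12.0], [439.0, -66.0], [372.0, -47.0], [375.0, 29.0]]
white 651.0 px 320.7 188.5 cen [569.7 -34.6] corn [[613.0, 16.0], [623.0, -114.0], [527.0, -90.0], [522.0, 35.0]]
blue 281.5 px 293.2 194.3 cen [634.   30.3] corn [[642.0, 150.0], [646.0, -121.0], [625.0, -114.0], [623.0, 155.0]]
brass 2.0 px 284.3 268.2 cen [520.6 277.8] corn 
brass 2.0 px 353.7 258.0 cen [363.9 154.7] corn 
brass 4.0 px 305.7 218.4 cen [555.9  89.9] corn 
brass 3.0 px 289.8 212.0 cen [612.   90.5] corn 
brass 2.5 px 252.1 206.1 cen [728.5 125. ] corn 
brass 4.0 px 321.5 195.4 cen [557.7 -17.6] corn 
brass 3.5 px 264.6 197.2 cen [714.2  74.3] corn 
brass 4.0 px 312.5 192.0 cen [590.2 -17.3] corn 
brass 4.0 px 291.8 187.4 cen [659.5  -3.8] corn 
brass 3.5 px 296.5 178.2 cen [666.7 -47.4] corn 
brass 1022.0 px 267.6 227.1 cen [640.9 173.9] corn 
brass 12.5 px 280.9 178.0 cen [712.8 -24. ] corn 
brass 2.0 px 346.0 167.0 cen [ 545.3 -172.4] corn 
brass 7.5 px 340.1 163.0 cen [ 571.6 -180.6] corn 
brass 14.0 px 353.2 159.0 cen [ 540.6 -219.7] corn 
brass 4361.5 px 353.9 228.6 cen [408.7  57. ] corn 
brass 2.0 px 359.3 152.2 cen [ 536.4 -261. ] corn 
brass 376.5 px 321.1 158.9 cen [ 638.3 -168.8] corn 
brass 662.0 px 261.7 171.4 cen [785.9 -20.8] corn
```

View pics/scene0c.png

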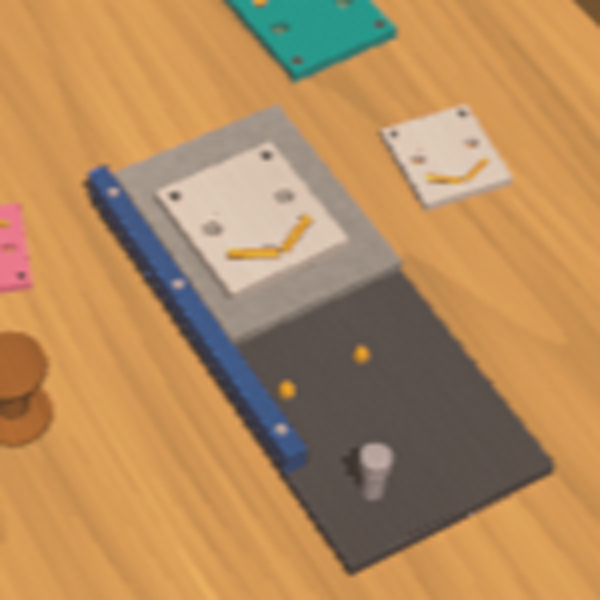

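View pics/wrist0.png

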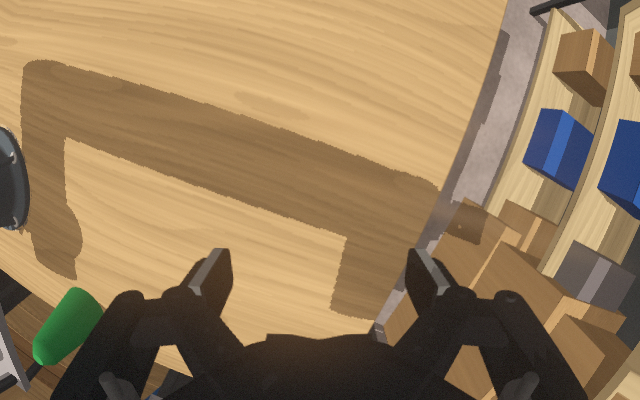

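Candidates, in scene pixels: the white plate at (314,183) on the grey deck, the smaller white plate at (362,168) on the bench, plus the pink (244,192) and turquoise (327,133) ones. The crop confirms the plate at (314,183): it is the larger white one, on the deck, with its V towards the pins. The pins show at about (322,227) and (340,218) in the scene view. They come out near (556,90) and (612,90), 56 mm apart as specified. So the block is nearly parallel to the world axes, with its origin near (584,94). The wrist view shows only bare bench so far.

Next I turn the tool parallel to the block and go above the deck.

```bash
python3 -m creep '[{"rz":-0.176},{"rz":-0.176},{"rz":-0.176},{"rz":-0.176},{"rz":-0.176},{"rz":-0.176},{"rz":-0.176},{"dx":3,"dy":-4.8},{"dx":3,"dy":-4.8},{"dx":3,"dy":-4.8},{"dx":3,"dy":-4.8},{"dx":3,"dy":-4.8}]' && python3 -m creep '[{"dx":3,"dy":-4.8,"grip":0},{"dx":3,"dy":-4.8},{"dx":3,"dy":-4.8},{"dx":3,"dy":-4.8},{"dx":3,"dy":-4.8},{"dx":3,"dy":-4.8},{},{}]'
python3 - <<'E'
from rig import env
from h import *
f=env.grab_frame("wrist"); pickle.dump(f,open("pics/wrist1.pkl","wb")); cv2.imwrite("pics/wrist1.png",f["pixels"])
s=env.get_state(); print(s["time"],s["tcp_pos"],s["eef_rot"],s["q"].round(2),f["xyz"])
E
```

```text
0.2 [ 211.78632228 -587.54689164  230.69768648] [-4.73757217e-04  8.18226960e-01 -5.74894933e-01 -4.83242814e-04] [-1.4   0.53  1.43 -0.    1.18 -0.18] [ 279.82528513 -563.30422287  373.48152406]invalid input
```

View pics/wrist1.png

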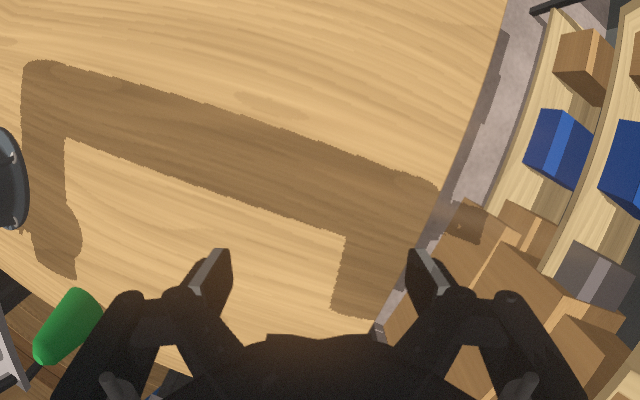

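The call was refused and nothing moved. I'll try full rows with every key.

```bash
python3 -m creep '[{"dx":0,"dy":0,"dz":0,"rx":0,"ry":0,"rz":-0.176,"grip":0}]'; python3 -m creep '[{"rz":-0.176,"grip":0}]'
```

```text
time: 0.32
tcp_pos: [211.8, -587.7, 231.0]
eef_rot: [-0.0, 0.867, -0.499, -0.0]
contact_force: [0.6, -0.0, 0.2]
gripper_width: 0.818invalid input
```

```bash
python3 -m creep '[{"dx":0,"dy":0,"dz":0,"rx":0,"ry":0,"rz":-0.176,"grip":0},{"dx":0,"dy":0,"dz":0,"rx":0,"ry":0,"rz":-0.176,"grip":0},{"dx":0,"dy":0,"dz":0,"rx":0,"ry":0,"rz":-0.176,"grip":0},{"dx":0,"dy":0,"dz":0,"rx":0,"ry":0,"rz":-0.176,"grip":0},{"dx":0,"dy":0,"dz":0,"rx":0,"ry":0,"rz":-0.176,"grip":0},{"dx":0,"dy":0,"dz":0,"rx":0,"ry":0,"rz":-0.176,"grip":0},{"dx":3,"dy":-4.8,"dz":0,"rx":0,"ry":0,"rz":0,"grip":0},{"dx":3,"dy":-4.8,"dz":0,"rx":0,"ry":0,"rz":0,"grip":0},{"dx":3,"dy":-4.8,"dz":0,"rx":0,"ry":0,"rz":0,"grip":0},{"dx":3,"dy":-4.8,"dz":0,"rx":0,"ry":0,"rz":0,"grip":0},{"dx":3,"dy":-4.8,"dz":0,"rx":0,"ry":0,"rz":0,"grip":0},{"dx":3,"dy":-4.8,"dz":0,"rx":0,"ry":0,"rz":0,"grip":0}]'
```

```text
time: 1.82
tcp_pos: [390.6, -297.2, 231.4]
eef_rot: [0.0, 1.0, 0.003, 0.0]
contact_force: [0.3, -0.2, -0.6]
gripper_width: 0.004
```

```bash
python3 -m creep '[{"dx":3,"dy":-4.8,"dz":0,"rx":0,"ry":0,"rz":0,"grip":0},{"dx":3,"dy":-4.8,"dz":0,"rx":0,"ry":0,"rz":0,"grip":0},{"dx":3,"dy":-4.8,"dz":0,"rx":0,"ry":0,"rz":0,"grip":0},{"dx":3,"dy":-4.8,"dz":0,"rx":0,"ry":0,"rz":0,"grip":0},{"dx":2,"dy":-3,"dz":0,"rx":0,"ry":0,"rz":0,"grip":0},{"dx":0,"dy":0,"dz":0,"rx":0,"ry":0,"rz":0,"grip":0},{"dx":0,"dy":0,"dz":0,"rx":0,"ry":0,"rz":0,"grip":0}]'
python3 - <<'E'
from rig import env
from h import *
f=env.grab_frame("wrist"); pickle.dump(f,open("pics/wrist1.pkl","wb")); cv2.imwrite("pics/wrist1b.png",f["pixels"])
s=env.get_state(); print(s["time"],s["tcp_pos"],s["eef_rot"],s["q"].round(2),f["xyz"])
E
```

```text
time: 2.7
tcp_pos: [527.8, -76.0, 231.1]
eef_rot: [0.0, 1.0, 0.004, -0.0]
contact_force: [-0.7, -0.1, -0.3]
gripper_width: -0.004
2.75 [527.65081117 -76.49000257 231.12929274] [ 7.67273642e-05  9.99995090e-01  3.10157157e-03 -4.39862702e-04] [-0.35  0.4   1.66 -0.    1.08 -0.36] [526.66211962  -3.33387213 373.98475644]
```

View pics/wrist1b.png

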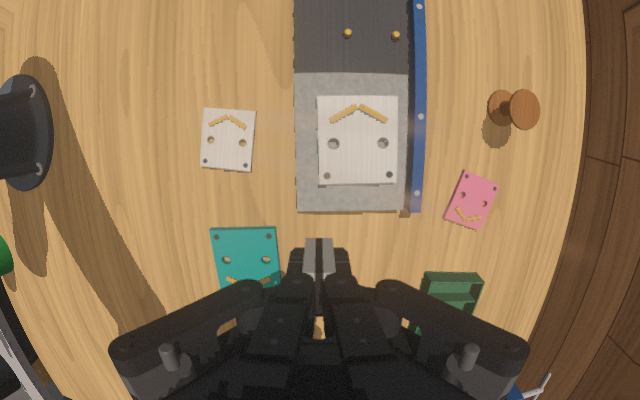

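The wrist view shows the plate on the deck, corners about (317,96)–(397,185), holes at (334,143) and (384,143). The pins are at (348,33) and (396,35), the rail face is near column 410, and the shut fingertips are at (318,240). I'll measure all of these.

```bash
cat >> h.py <<'E'
def measure(f, white=True):
    f["fish"]=True; p=f["pixels"]; H,S,V=cv2.split(cv2.cvtColor(p,cv2.COLOR_BGR2HSV))
    yy,xx=np.mgrid[:400,:640]
    out={}
    m=(S<45)&(V>175); cs=blobs(m,3000,14000)
    for c in cs:
        bp=cv2.boxPoints(cv2.minAreaRect(c))
        w=toplane(f,c[:,0,0],c[:,0,1],30)[:,:2].astype(np.float32)
        r=cv2.minAreaRect(w); print("plate px",c[:,0].mean(0).round(),"cen",np.round(r[0],1),"size",np.round(r[1],1),"ang",round(r[2],2))
    m=(H>10)&(H<30)&(S>150)&(V>120)
    for c in blobs(m,10,150):
        M=cv2.moments(c);u,v=M["m10"]/M["m00"],M["m01"]/M["m00"]
        if v<140: print("brass",cv2.contourArea(c),round(u,1),round(v,1),"z19.7",toplane(f,u,v,19.7)[0][:2].round(1),"z34",toplane(f,u,v,34)[0][:2].round(1))
    m=(H>100)&(H<125)&(S>110)&(V>60)&(xx>330)&(xx<460)&(yy<230)
    for v in range(10,210,40):
        u=np.where(m[v])[0]
        if len(u): print("rail row",v,u.min(),u.max(),toplane(f,[u.min()-.5,u.max()+.5],[v,v],32)[:,:2].round(1).tolist())
E
python3 - <<'E'
from h import *
f=load("wrist1"); measure(f)
p=f["pixels"]; print("deck profile",[ (v,int(p[v,c].mean())) for c in (330,) for v in range(66,82)])
print("deck edge", toplane(f,[305,330,390],[72.5,72.5,72.5],20)[:,:2].round(1).tolist())
print("holes30",toplane(f,[334,383.5],[143.5,143.5],30)[:,:2].round(1).tolist())
E
```

```text
plate px [357. 139.] cen [571.  -38.8] size [ 91.3 101.4] ang 1.93
rail row 10 413 423 [[631.5, 115.5], [644.8, 117.3]]
rail row 50 415 425 [[633.1, 66.9], [646.3, 68.4]]
rail row 90 417 425 [[636.0, 20.7], [646.9, 21.6]]
deck profile [(66, 91), (67, 90), (68, 90), (69, 93), (70, 94), (71, 93), (72, 124), (73, 141), (74, 147), (75, 149), (76, 149), (77, 149), (78, 148), (79, 148), (80, 150), (81, 152)]
deck edge [[511.0, 36.8], [539.0, 36.9], [607.6, 39.9]]
holes30 [[544.0, -43.4], [600.1, -42.2]]
```

Run:
```python
from h import *
f=load("wrist1");p=f["pixels"].astype(int)
s=(p[...,2]-p[...,0]); 
for x0,x1 in((338,358),(386,406)):
    w=np.clip(s[24:44,x0:x1]-40,0,None); yy,xx=np.mgrid[24:44,x0:x1]; u,v=(w*xx).sum()/w.sum(),(w*yy).sum()/w.sum()
    print(round(u,1),round(v,1),toplane(f,u,v,18.5)[0].round(1))
for v in (15,45,75,105,135,165,195): print(v,[tuple(p[v,u]) for u in range(404,430,2)])if v in(75,165) else 0
for c in (310,325,350,375,400):
    g=p[60:85,c].mean(1); i=np.argmax(np.diff(cv2.GaussianBlur(g.reshape(-1,1),(1,3),0).ravel())); print("edge",c,60+i+.5,toplane(f,c,60.5+i,20)[0][:2].round(1))
```

```text
347.7 31.6 [558.9  86.2  18.5]
395.8 33.9 [614.8  87.3  18.5]
75 [(np.int64(135), np.int64(145), np.int64(151)), (np.int64(134), np.int64(143), np.int64(149)), (np.int64(88), np.int64(94), np.int64(101)), (np.int64(61), np.int64(59), np.int64(65)), (np.int64(63), np.int64(56), np.int64(57)), (np.int64(70), np.int64(59), np.int64(57)), (np.int64(142), np.int64(101), np.int64(73)), (np.int64(140), np.int64(100), np.int64(75)), (np.int64(138), np.int64(100), np.int64(74)), (np.int64(138), np.int64(97), np.int64(72)), (np.int64(137), np.int64(100), np.int64(75)), (np.int64(126), np.int64(107), np.int64(95)), (np.int64(104), np.int64(151), np.int64(188))]
165 [(np.int64(145), np.int64(155), np.int64(162)), (np.int64(92), np.int64(101), np.int64(107)), (np.int64(69), np.int64(70), np.int64(78)), (np.int64(73), np.int64(69), np.int64(74)), (np.int64(75), np.int64(67), np.int64(71)), (np.int64(136), np.int64(100), np.int64(79)), (np.int64(132), np.int64(98), np.int64(80)), (np.int64(134), np.int64(99), np.int64(82)), (np.int64(134), np.int64(98), np.int64(82)), (np.int64(136), np.int64(103), np.int64(83)), (np.int64(111), np.int64(130), np.int64(150)), (np.int64(106), np.int64(151), np.int64(186)), (np.int64(103), np.int64(148), np.int64(184))]
edge 310 72.5 [516.6  36.7]
edge 325 71.5 [533.4  38. ]
edge 350 72.5 [561.5  37.5]
edge 375 72.5 [590.1  38.8]
edge 400 73.5 [619.4  39.5]
```

In the wrist view the pins are 55.9 mm apart, as they should be, and the block yaw is about 0.022. The block origin is about (586.8, 90.8). The deck edge and rail agree with that. The plate measures 91×101 mm with its centre at (571,-38.8), so in the block it sits at x -18.7, y -129.3. First I push it +x onto the rail with the shut fingers.

```bash
python3 -m creep '[{"dx":-2.2,"dy":-3.7,"dz":0,"rx":0,"ry":0,"rz":-0.016,"grip":0},{"dx":0,"dy":0,"dz":5,"rx":0,"ry":0,"rz":0,"grip":0},{"dx":0,"dy":0,"dz":5,"rx":0,"ry":0,"rz":0,"grip":0},{"dx":0,"dy":0,"dz":5,"rx":0,"ry":0,"rz":0,"grip":0},{"dx":0,"dy":0,"dz":4,"rx":0,"ry":0,"rz":0,"grip":0},{"dx":0,"dy":0,"dz":1,"rx":0,"ry":0,"rz":0,"grip":0},{"dx":0,"dy":0,"dz":0.6,"rx":0,"ry":0,"rz":0,"grip":0},{"dx":0,"dy":0,"dz":0,"rx":0,"ry":0,"rz":0,"grip":0},{"dx":0,"dy":0,"dz":0,"rx":0,"ry":0,"rz":0,"grip":0}]'
```

```text
time: 3.88
tcp_pos: [506.9, -39.2, 26.6]
eef_rot: [0.0, 1.0, 0.011, 0.001]
contact_force: [0.8, 0.1, -0.8]
gripper_width: -0.002
```

```bash
python3 -m creep '[{"dx":0.3,"dy":0,"dz":0.2,"rx":0,"ry":0,"rz":0,"grip":0},{"dx":0.3,"dy":0,"dz":0,"rx":0,"ry":0,"rz":0,"grip":0},{"dx":0.3,"dy":0,"dz":0,"rx":0,"ry":0,"rz":0,"grip":0},{"dx":0.3,"dy":0,"dz":0,"rx":0,"ry":0,"rz":0,"grip":0},{"dx":0.3,"dy":0,"dz":0,"rx":0,"ry":0,"rz":0,"grip":0},{"dx":0.3,"dy":0,"dz":0,"rx":0,"ry":0,"rz":0,"grip":0},{"dx":0,"dy":0,"dz":0,"rx":0,"ry":0,"rz":0,"grip":0}]'
```

```text
time: 4.75
tcp_pos: [520.0, -37.6, 23.5]
eef_rot: [-0.001, 1.0, 0.012, -0.004]
contact_force: [-7.3, 0.2, 9.5]
gripper_width: 0.006
```

The force on the tool is -7 N in x and +9.5 N in z, so I look before pushing on.

Run:
```python
from rig import env
from h import *
f=env.grab_frame("wrist"); pickle.dump(f,open("pics/wrist2.pkl","wb"))
s=env.get_state(); print(s["tcp_pos"],s["contact_force"],s["ft_torque"],f["xyz"])
g=env.grab_frame("side"); pickle.dump(g,open("pics/side2.pkl","wb"))
a=cv2.resize(f["pixels"][60:360,160:560],(800,600)); b=cv2.resize(g["pixels"][130:280,230:430],(266,200))
a[400:,534:]=b; cv2.imwrite("pics/w2.png",a)
```

```text
[519.97569797 -37.58207399  23.53845468] [-6.97202153 -0.58544198  9.02440016] [-0.09209652  1.15614184 -0.00779707] [518.75973612  34.8061261  166.59048015]
```

View pics/w2.png

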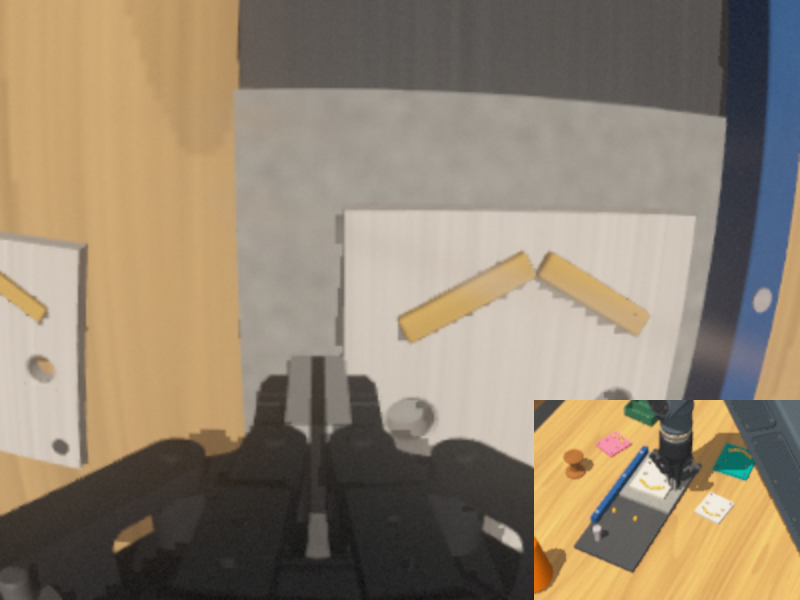

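The view shows the plate's -x edge still at about x 525, right by the fingertips, so it has not moved. The wider finger backing overhangs the plate's top edge and presses on it. I back off, raise the tip to about z 27 (3 mm overlap on the edge) and push again.

```bash
python3 -m creep '[{"dx":-0.6,"dy":0,"dz":0,"rx":0,"ry":0,"rz":0,"grip":0},{"dx":-0.2,"dy":0,"dz":-0.35,"rx":0,"ry":0,"rz":0,"grip":0},{"dx":0,"dy":0,"dz":0,"rx":0,"ry":0,"rz":0,"grip":0},{"dx":0,"dy":0,"dz":0,"rx":0,"ry":0,"rz":0,"grip":0}]'; python3 -m creep '[{"dx":0.3,"dy":0,"dz":0,"rx":0,"ry":0,"rz":0,"grip":0},{"dx":0.3,"dy":0,"dz":0,"rx":0,"ry":0,"rz":0,"grip":0},{"dx":0.3,"dy":0,"dz":0,"rx":0,"ry":0,"rz":0,"grip":0},{"dx":0.3,"dy":0,"dz":0,"rx":0,"ry":0,"rz":0,"grip":0}]'
```

```text
time: 5.35
tcp_pos: [516.5, -38.8, 26.8]
eef_rot: [0.0, 1.0, 0.011, 0.0]
contact_force: [-0.3, -0.4, 0.3]
gripper_width: 0.001
time: 5.85
tcp_pos: [527.4, -38.1, 26.6]
eef_rot: [-0.0, 1.0, 0.012, -0.001]
contact_force: [-2.8, -0.3, 0.2]
gripper_width: -0.001
```

```bash
python3 -m creep '[{"dx":0.3,"dy":0,"dz":0,"rx":0,"ry":0,"rz":0,"grip":0},{"dx":0.3,"dy":0,"dz":0,"rx":0,"ry":0,"rz":0,"grip":0},{"dx":0.2,"dy":0,"dz":0,"rx":0,"ry":0,"rz":0,"grip":0},{"dx":0.2,"dy":0,"dz":0,"rx":0,"ry":0,"rz":0,"grip":0},{"dx":0.1,"dy":0,"dz":0,"rx":0,"ry":0,"rz":0,"grip":0}]';python3 -m creep '[{"dx":0.1,"dy":0,"dz":0,"rx":0,"ry":0,"rz":0,"grip":0},{"dx":0.1,"dy":0,"dz":0,"rx":0,"ry":0,"rz":0,"grip":0}]'
```

```text
time: 6.48
tcp_pos: [538.9, -38.1, 26.8]
eef_rot: [-0.0, 1.0, 0.012, -0.0]
contact_force: [-2.8, -0.9, 0.3]
gripper_width: -0.001
time: 6.72
tcp_pos: [539.0, -38.0, 26.7]
eef_rot: [-0.0, 1.0, 0.012, -0.002]
contact_force: [-7.1, -1.7, 2.6]
gripper_width: 0.0
```

Contact force rises with no more travel at x 539, so the plate is on the rail. One last nudge, then I back off, lift, go round behind the plate with the fingers opening to 4 cm, and check.

```bash
python3 -m creep '[{"dx":0.1,"dy":0,"dz":0,"rx":0,"ry":0,"rz":0,"grip":0},{"dx":-0.7,"dy":0,"dz":0,"rx":0,"ry":0,"rz":0,"grip":0},{"dx":-0.7,"dy":0,"dz":0,"rx":0,"ry":0,"rz":0,"grip":0},{"dx":0,"dy":0,"dz":-5,"rx":0,"ry":0,"rz":0,"grip":0},{"dx":0,"dy":0,"dz":-5,"rx":0,"ry":0,"rz":0,"grip":0},{"dx":3.1,"dy":3.5,"dz":0,"rx":0,"ry":0,"rz":0,"grip":4},{"dx":3,"dy":3.6,"dz":0,"rx":0,"ry":0,"rz":0,"grip":4},{"dx":0,"dy":0,"dz":0,"rx":0,"ry":0,"rz":0,"grip":4},{"dx":0,"dy":0,"dz":0,"rx":0,"ry":0,"rz":0,"grip":4},{"dx":0,"dy":0,"dz":0,"rx":0,"ry":0,"rz":0,"grip":4}]'
python3 - <<'E'
from rig import env
from h import *
f=env.grab_frame("wrist"); pickle.dump(f,open("pics/wrist3.pkl","wb")); measure(f)
cv2.imwrite("pics/w3.png",f["pixels"])
E
```

```text
time: 7.98
tcp_pos: [589.4, -106.8, 126.4]
eef_rot: [-0.0, 1.0, 0.012, -0.001]
contact_force: [-0.9, 0.2, -1.0]
gripper_width: 0.472
plate px [138. 119.] cen [429. -39.] size [67.4 60.5] ang 83.07
brass 11.0 501.1 56.1 z19.7 [748.3  26.6] z34 [739.1  23.1]
rail row 10 382 398 [[633.5, 46.4], [647.1, 48.0]]
rail row 50 383 393 [[634.6, 13.2], [643.2, 14.1]]
```

View pics/w3.png

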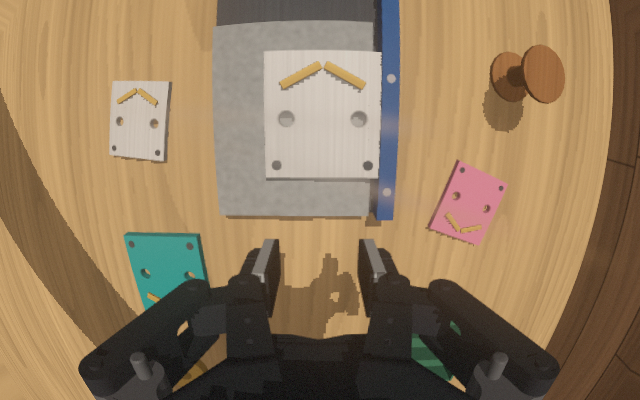

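The plate now lies flush along the rail (263–381 × 50–180 px). The fingers stand behind it, on both sides of its middle. The pads are set back when open, so I find the deck height by a light touch-down.

```bash
python3 -m creep '[{"dx":0,"dy":0,"dz":5,"rx":0,"ry":0,"rz":0,"grip":4},{"dx":0,"dy":0,"dz":4,"rx":0,"ry":0,"rz":0,"grip":4},{"dx":0,"dy":0,"dz":1.4,"rx":0,"ry":0,"rz":0,"grip":4},{"dx":0,"dy":0,"dz":0,"rx":0,"ry":0,"rz":0,"grip":4},{"dx":0,"dy":0,"dz":0,"rx":0,"ry":0,"rz":0,"grip":4}]'; for i in 1 2 ; do python3 -m creep '[{"dx":0,"dy":0,"dz":0.1,"rx":0,"ry":0,"rz":0,"grip":4},{"dx":0,"dy":0,"dz":0,"rx":0,"ry":0,"rz":0,"grip":4}]' | grep -E "tcp|force"; done
```

```text
time: 8.65
tcp_pos: [591.8, -108.2, 24.3]
eef_rot: [0.001, 1.0, 0.012, 0.001]
contact_force: [0.2, -0.1, -0.3]
gripper_width: 0.469
tcp_pos: [591.2, -108.2, 22.8]
contact_force: [-0.0, 0.1, 0.3]
tcp_pos: [590.6, -108.0, 20.9]
contact_force: [-0.3, -1.5, -0.4]
```

```bash
for i in 1 2 3; do python3 -m creep '[{"dx":0,"dy":0,"dz":0.1,"rx":0,"ry":0,"rz":0,"grip":4},{"dx":0,"dy":0,"dz":0,"rx":0,"ry":0,"rz":0,"grip":4}]' | grep -E "tcp|force"; done
```

```text
tcp_pos: [590.5, -107.9, 19.6]
contact_force: [-0.3, 0.9, -0.3]
tcp_pos: [590.6, -108.0, 18.7]
contact_force: [-0.3, 0.4, 0.1]
tcp_pos: [590.6, -108.0, 18.6]
contact_force: [-0.8, 0.8, 5.5]
```

Deck contact is at TCP z 18.6. I raise it 7 mm in the command, so the tips overlap the plate edge by about 3–4 mm, and push along the block's +y.

```bash
python3 -m creep '[{"dx":0,"dy":0,"dz":-0.7,"rx":0,"ry":0,"rz":0,"grip":4},{"dx":0,"dy":-0.4,"dz":0,"rx":0,"ry":0,"rz":0,"grip":4},{"dx":0,"dy":-0.3,"dz":0,"rx":0,"ry":0,"rz":0,"grip":4},{"dx":0,"dy":-0.3,"dz":0,"rx":0,"ry":0,"rz":0,"grip":4},{"dx":0,"dy":-0.3,"dz":0,"rx":0,"ry":0,"rz":0,"grip":4},{"dx":0,"dy":-0.3,"dz":0,"rx":0,"ry":0,"rz":0,"grip":4},{"dx":0,"dy":-0.4,"dz":0,"rx":0,"ry":0,"rz":0,"grip":4}]'; python3 -m creep '[{"dx":0,"dy":-0.4,"dz":0,"rx":0,"ry":0,"rz":0,"grip":4},{"dx":0,"dy":-0.4,"dz":0,"rx":0,"ry":0,"rz":0,"grip":4},{"dx":0,"dy":-0.4,"dz":0,"rx":0,"ry":0,"rz":0,"grip":4},{"dx":0,"dy":-0.4,"dz":0,"rx":0,"ry":0,"rz":0,"grip":4},{"dx":0,"dy":-0.4,"dz":0,"rx":0,"ry":0,"rz":0,"grip":4}]'
```

```text
time: 10.78
tcp_pos: [590.1, -87.9, 24.7]
eef_rot: [0.0, 1.0, 0.011, -0.0]
contact_force: [-0.5, -4.0, -0.6]
gripper_width: 0.469
time: 11.4
tcp_pos: [589.7, -67.6, 24.8]
eef_rot: [-0.0, 1.0, 0.012, -0.0]
contact_force: [-0.3, -1.3, -0.9]
gripper_width: 0.469
```

```bash
python3 -m creep '[{"dx":0,"dy":-0.5,"dz":0,"rx":0,"ry":0,"rz":0,"grip":4},{"dx":0,"dy":-0.5,"dz":0,"rx":0,"ry":0,"rz":0,"grip":4},{"dx":0,"dy":-0.5,"dz":0,"rx":0,"ry":0,"rz":0,"grip":4},{"dx":0,"dy":-0.5,"dz":0,"rx":0,"ry":0,"rz":0,"grip":4},{"dx":0,"dy":-0.5,"dz":0,"rx":0,"ry":0,"rz":0,"grip":4},{"dx":0,"dy":-0.5,"dz":0,"rx":0,"ry":0,"rz":0,"grip":4},{"dx":0,"dy":-0.5,"dz":0,"rx":0,"ry":0,"rz":0,"grip":4},{"dx":0,"dy":-0.5,"dz":0,"rx":0,"ry":0,"rz":0,"grip":4},{"dx":0,"dy":-0.5,"dz":0,"rx":0,"ry":0,"rz":0,"grip":4},{"dx":0,"dy":-0.5,"dz":0,"rx":0,"ry":0,"rz":0,"grip":4},{"dx":0,"dy":-0.5,"dz":0,"rx":0,"ry":0,"rz":0,"grip":4},{"dx":0,"dy":0,"dz":0,"rx":0,"ry":0,"rz":0,"grip":4}]'
python3 - <<'E'
from rig import env
from h import *
f=env.grab_frame("wrist"); pickle.dump(f,open("pics/wrist4.pkl","wb"))
cv2.imwrite("pics/w4.png",f["pixels"])
E
```

```text
time: 12.9
tcp_pos: [588.4, -12.2, 24.8]
eef_rot: [-0.0, 1.0, 0.012, -0.0]
contact_force: [-0.2, -0.4, 0.4]
gripper_width: 0.467
```

View pics/w4.png

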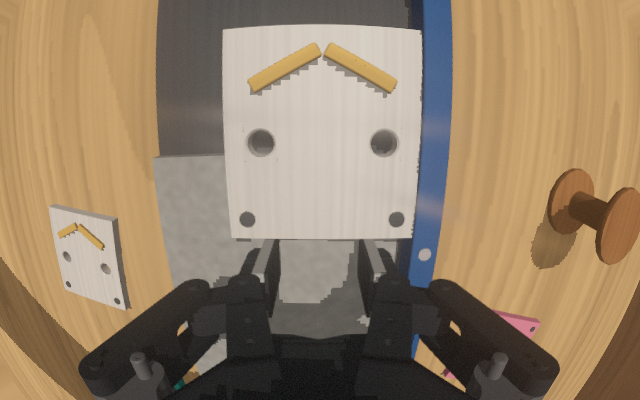

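The plate has ridden off the deck, square on both fingertips and still along the rail. The holes are at (261,142) and (384,142), with the dark seat visible through them. I measure what is left to go.

Run:
```python
from h import *
f=load("wrist4")
w=toplane(f,[260.5,384,321,420,422],[142,142,239,140,140],30)[:,:2]
c,s=np.cos(.022),np.sin(.022)
for p in w: 
    d=p-np.array([586.8,90.8]); print(p.round(1),"block",round(c*d[0]+s*d[1],1),round(-s*d[0]+c*d[1],1))
```

```text
[560.3  44.8] block -27.5 -45.4
[616.   46.1] block 28.2 -45.3
[588.7  -1.8] block -0.2 -92.6
[633.1  48. ] block 45.4 -43.8
[634.1  48. ] block 46.3 -43.8
```

The holes are at x +0.35 mm, as expected at the rail, and have 41 mm still to go.

```bash
python3 -m creep '[{"dx":0,"dy":-0.4,"dz":0,"rx":0,"ry":0,"rz":0,"grip":4},{"dx":0,"dy":-0.4,"dz":0,"rx":0,"ry":0,"rz":0,"grip":4},{"dx":0,"dy":-0.4,"dz":0,"rx":0,"ry":0,"rz":0,"grip":4},{"dx":0,"dy":-0.4,"dz":0,"rx":0,"ry":0,"rz":0,"grip":4},{"dx":0,"dy":-0.4,"dz":0,"rx":0,"ry":0,"rz":0,"grip":4},{"dx":0,"dy":-0.4,"dz":0,"rx":0,"ry":0,"rz":0,"grip":4},{"dx":0,"dy":-0.4,"dz":0,"rx":0,"ry":0,"rz":0,"grip":4},{"dx":0,"dy":-0.4,"dz":0,"rx":0,"ry":0,"rz":0,"grip":4},{"dx":0,"dy":-0.2,"dz":0,"rx":0,"ry":0,"rz":0,"grip":4},{"dx":0,"dy":-0.2,"dz":0,"rx":0,"ry":0,"rz":0,"grip":4}]'; python3 -m creep '[{"dx":0,"dy":-0.1,"dz":0,"rx":0,"ry":0,"rz":0,"grip":4},{"dx":0,"dy":-0.1,"dz":0,"rx":0,"ry":0,"rz":0,"grip":4},{"dx":0,"dy":-0.1,"dz":0,"rx":0,"ry":0,"rz":0,"grip":4},{"dx":0,"dy":0,"dz":0,"rx":0,"ry":0,"rz":0,"grip":4}]'
python3 - <<'E'
from rig import env
from h import *
f=env.grab_frame("wrist"); pickle.dump(f,open("pics/wrist5.pkl","wb"))
cv2.imwrite("pics/w5.png",f["pixels"])
E
```

```text
time: 14.2
tcp_pos: [587.6, 23.0, 24.9]
eef_rot: [0.0, 1.0, 0.012, -0.0]
contact_force: [-0.6, -3.3, 0.6]
gripper_width: 0.466
time: 14.7
tcp_pos: [587.6, 26.5, 24.8]
eef_rot: [-0.0, 1.0, 0.011, 0.0]
contact_force: [-0.2, 0.5, -0.3]
gripper_width: 0.466
```

View pics/w5.png

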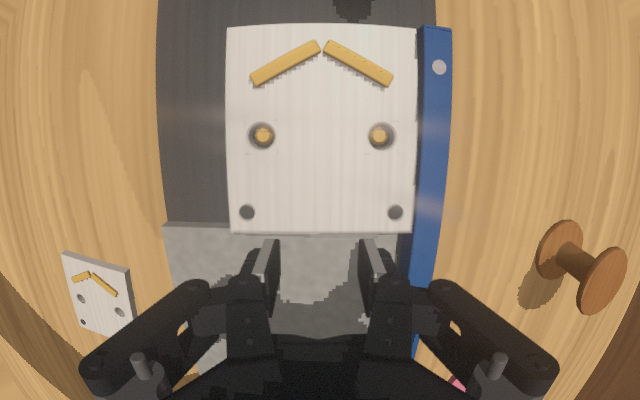

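Both brass pins show in the holes, at (263,135) and (379,135). The plate looks smaller, so lower, and the fingers are free of it (force about 0). I back off, lift clear and verify.

```bash
python3 -m creep '[{"dx":0,"dy":1,"dz":0,"rx":0,"ry":0,"rz":0,"grip":4},{"dx":0,"dy":1,"dz":0,"rx":0,"ry":0,"rz":0,"grip":4},{"dx":0,"dy":0,"dz":-4,"rx":0,"ry":0,"rz":0,"grip":4},{"dx":0,"dy":0,"dz":-5,"rx":0,"ry":0,"rz":0,"grip":4},{"dx":0,"dy":0,"dz":-5,"rx":0,"ry":0,"rz":0,"grip":4},{"dx":0,"dy":0,"dz":-5,"rx":0,"ry":0,"rz":0,"grip":4},{"dx":0,"dy":0,"dz":-1,"rx":0,"ry":0,"rz":0,"grip":4},{"dx":0,"dy":0,"dz":0,"rx":0,"ry":0,"rz":0,"grip":4},{"dx":0,"dy":0,"dz":0,"rx":0,"ry":0,"rz":0,"grip":4}]'
python3 - <<'E'
from rig import env
from h import *
F={n:env.grab_frame(n) for n in("wrist","side","scene")}
for n in F: pickle.dump(F[n],open(f"pics/{n}6.pkl","wb"))
f=F["wrist"]; f["fish"]=True; p=f["pixels"]; H,S,V=cv2.split(cv2.cvtColor(p,cv2.COLOR_BGR2HSV))
for z in (30,22):
  for c in blobs((S<45)&(V>160),3000,14000):
    w=toplane(f,c[:,0,0],c[:,0,1],z)[:,:2].astype(np.float32); r=cv2.minAreaRect(w)
    d=np.array(r[0])-[586.8,90.8]; k,s=np.cos(.022),np.sin(.022)
    print("if top z",z,"cen",np.round(r[0],1),"block",round(k*d[0]+s*d[1],1),round(-s*d[0]+k*d[1],1),"size",np.round(r[1],1),"ang",np.radians(r[2]).round(3))
a=np.zeros((600,800,3),np.uint8)
a[:300,:]=cv2.resize(p[0:240,:],(800,300))
a[300:,:400]=cv2.resize(F["side"]["pixels"][160:265,230:370],(400,300),interpolation=cv2.INTER_CUBIC)
a[300:,400:]=cv2.resize(F["scene"]["pixels"][170:275,260:400],(400,300),interpolation=cv2.INTER_CUBIC)
cv2.imwrite("pics/w6.png",a)
E
```

```text
time: 15.88
tcp_pos: [586.7, 6.0, 222.9]
eef_rot: [-0.0, 1.0, 0.011, -0.002]
contact_force: [-0.3, -0.3, -0.1]
gripper_width: 0.468
if top z 30 cen [586.9  90.3] block 0.1 -0.5 size [87.8 98.3] ang 0.014
if top z 22 cen [587.   90.6] block 0.2 -0.2 size [ 89.9 100.7] ang 0.014
```

View pics/w6.png

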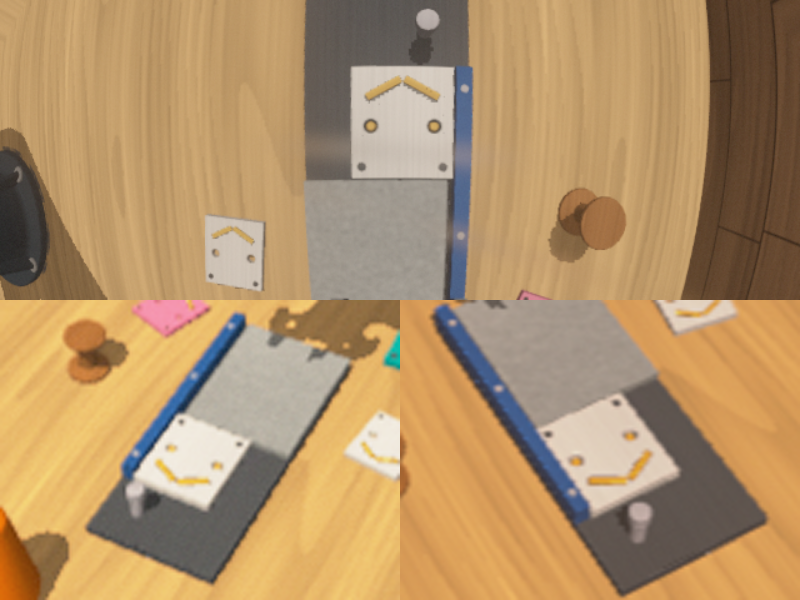

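The plate lies flat with a pin in each hole. Taken at top height 22 mm it measures 89.9×100.7 mm, centred at block (0.2, -0.2); at 30 mm it would come out too small. The gauge pin stands untouched and the robot is clear of everything, so I hand in.

```bash
python3 -c "
from rig import env
print(env.hand_in())"
```

```text
the job is handed in; nothing more can be done
None
```

The cam plate is seated over both brass pins, and the job is handed in at about 16 s of the 48 s allowed. I pushed the plate +x onto the rail with shut fingers. Then I pushed it along the rail from behind with both fingertips until it dropped, backed off and lifted clear.

**Last checks:**
- **Seating:** both pins show in the holes. Taken at the seated top height of 22 mm, the plate measures 89.9×100.7 mm, centred at block (0.2, -0.2) mm. Its angle is within about 0.01 rad of the block's.
- **Surroundings:** the gauge pin still stands, and nothing else seen in the last views had moved. The robot was touching nothing.

**What went wrong or disagreed:**
- **First sideways push:** it was too low. The finger backing pressed on the plate's top edge with about 10 N and the plate did not move, so I raised the fingers and repeated it.
- **Move calls:** my first ones were refused because the rows lacked some keys. Nothing moved.
- **Side camera:** its estimate of the block position differed from the wrist camera's by about 4 mm. I used the wrist camera's.

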